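Load and start the tray sealer with the fingertips

ROBOT

A 6-joint arm with a two-finger parallel gripper is mounted at the origin on the work surface. World frame = base frame: x ahead of the robot, y to its left, z up, the work surface at z = 0. Lengths are in m, angles in rad, forces in N, time in s.
With the tool pointing down it reaches from about 0.225 to 0.875 m from the base axis. Payload 3.4 kg.
Tool frame: the origin (TCP) lies between the finger pads; the fingertips stand 11 mm ahead of it and the grasp point (between the pads) lies 8 mm behind it (tips_ahead is the distance from the TCP to the fingertips, in m); z points along the fingers, x is the direction in which the jaws open and shut, and the axes are right-handed (so a half turn about z gives the same grasp; the last joint's range is limited). The gripper opens to 85 mm and grips with 20 to 120 N. Pads are 22 mm wide; open, the fingers measure 114 mm over their backs; the gripper's body (76 mm by 85 mm) begins 54 mm behind the grasp point. The pads swing forward as they close: fully open they stand 13 mm farther back than shut.
Start: joints at [0.99, 0.276, 1.505, -0, 1.361, -0.121], TCP at [0.255, 0.515, 0.242] pointing down, gripper open.
Joint ranges: [-2.89, 2.89], [-0.75, 2.08], [0.22, 2.7], [-1.18, 4.32], [0.11, 2.71], [-2.7, 2.7]. Speed limits (rad/s): [2.57, 2.57, 3.14, 3.14, 3.14, 3.14].

INTERFACE

Orientations are given as a unit quaternion [w, x, y, z].
In Python, from rig import get_state, get_image, sign_off, masks_of, tips_ahead gives the robot as it stands.
- The arm moves only by the tool play_rows, never from a script. Its argument "series" is a list of rows, each an object of numbers: "fingers": the closure, from -1 (fully open) to 1 (shut); "dx", "dy", "dz": the shift along the world's x, y, z in mm; "turn": the turn about the world's z in rad. A call has 1 to 20 rows; each row shifts and turns the pose as measured when the row begins; what a row does not reach is not made up. A row lasts 1/12 s, in which the tool goes at most 41.7 mm and 7.16 degrees, less where a joint would pass 70% of its speed; a pose out of reach is approached as far as the arm can. A call with a gripper value outside its range is refused whole. The fingers move at their own pace and stop on an object; "squeeze" is the grip in N (left out, the last holds). Time passes only in rows, so rows that do not move let the fingers close. It gives the time, the measured TCP pose, the force and the opening at its end, in the units of the state.
- get_state(): the state, without advancing time (a new reading comes with each control period).
- get_image(name): name is "scene" or "side" or "wrist"; returns a dict with "pixels" (400x640x3 uint8, red, green, blue), "vfov" (degrees; the focal length in pixels is half the picture's height over the tangent of half this angle, whatever the lens; pixels are square), "cx", "cy" (the principal point, pixels), "rvec" (rotation vector, rad) and "tvec" (3), from world to camera coordinates, as OpenCV has them; the wrist camera has in their place "hand_eye" (4x4, takes a point from camera to tool coordinates, whose origin is the TCP and whose axes are the tool frame's). Camera axes: x right, y down, z forward; pixel columns grow to the right and rows downward; lengths in m; the calibration is good to about 2 mm. A picture is of the moment at which its call begins: read the wrist's pose just before it. There is no depth.
- sign_off(): hands the job in, once; it reports no verdict.
Trained networks look in a picture, given as the dict that the camera call returned (one of the last four; its "shot" number tells which), for a name from the list of things; names that differ only in an ending like _2 or _b are one class to them, and where a whole thing is asked for, a point or a joint stands for the part that bears it (a point fixed in the world has none). Each returns a list of dicts, best first, with "p" (0 to 1); they miss things now and then, are a little off and sometimes report something else, mostly with a low value. They report only what shows in the picture. A call takes as long as a camera call. They do not tell look-alikes from the thing itself.
- masks_of(picture, label): "region" (400x640 bool, what is visible of it) and "xy" ([column, row] in pixels, amid what is visible of it).
The state is a dict: "clock": time; "qpos": joint angles; "qd": joint speeds; "effort": joint torques, N m; "position": TCP position; "ee_rot": TCP orientation; "contact_force": force on the tool from outside, world axes, zero at the start; "moment": the same for the moment, N m; "width": finger opening in m.
Only numpy, scipy, OpenCV 4.12 (cv2) and the standard library are available. Lean on these libraries where they do the work, as an engineer would, in place of code of your own. Each camera call takes 0.05 s, during which the arm holds its last target. There are 200 camera calls.

TASK

Using the fingertips, push the loaded tray along the infeed table right into the tray sealer until it meets the end wall, then push the sealer's lid down fully shut, then press the larger of the two buttons all the way down and let it come back up. Only push and press, with nothing lifted: the tray stays flat on the bed, the small button is not pressed and everything else on the table is left where it is.

Things in the scene. Friction and masses are not known exactly. Their poses are not given: they have to be found in the camera images.
- sealer: hand tray sealer of bare steel, bolted down. Origin on the table under the middle of its chamber; +x is the feed direction from the open infeed end to the closed end wall, +y across it, z up. Chamber: x -85 to +95 mm, 160 mm wide outside, 128 mm inside, walls up to z 85 mm. The flat bed is at z 40 mm from the infeed's start to the end wall
- sealer_mouth (a point): middle of the chamber's open mouth, on the bed (sealer x -85, z 40 mm). From here the open infeed table runs 170 mm outward (sealer -x) between two rails, 128 mm apart, that rise 16 mm above the bed and continue as the chamber's side walls
- sealer_stop (a point): foot of the end wall's inner face, on the bed (sealer x +85, z 40 mm): the tray's far end meets it
- tray: white tray 170 long (x) x 120 wide (y) x 36 mm tall, walls 4 mm, open top, two frozen burger patties in it, 250 to 500 g; loose on the sealer's bed between the rails, axes parallel to the sealer's. Origin at the centre of its underside. Right in, its origin is at the sealer's x = 0 and its near end level with the chamber's mouth
- lid (a joint): hinge angle of the sealer's lid (rad): 0 = shut, flat on the chamber; grows as it opens upward, 1.35 at most at the start. A stiff friction hinge: it stays wherever it is left and takes about 2 to 6 N near the front edge to push down. It does not spring back
- lid_hinge (a point): middle of the lid's hinge line, on the lid's underside over the chamber's end wall (sealer x +95, z 85.5 mm). The line runs along the sealer's y, and shut, the lid reaches 185 mm from it towards the infeed (sealer -x)
- lid_edge (a point): middle of the lid's front edge on its outer (upper) face. The lid is an aluminium plate 185 x 152 x 10 mm; its outer face is flat from 98 to 185 mm from the hinge; nearer the hinge it carries a grey block 16 mm high. A thin bar handle, 100 mm wide, stands out 27 mm beyond the front edge in the plate's plane
- start (a joint): travel of the large button (m): 0 = up, 0.006 = fully down at about 5 N; springs back up. It counts as pressed from about 5 mm
- start_top (a point): centre of the top of the large button, 38 mm across, 67 mm above the table when up, on a grey box 74 x 74 x 45 mm. It moves down vertically
- release (a joint): travel of the small button (m), 0 = up: to be left alone
- release_top (a point): centre of the top of the small button, 20 mm across, 67 mm above the table, on an identical grey box; the two boxes may have changed places
- shaker: standing clear jar with a steel cap, 48 mm across, 100 mm tall, beside the sealer's infeed table; loose, a bystander. Origin at the centre of its underside
- label_roll: paper roll standing on end, 76 mm across, 50 mm tall; loose, a bystander. Origin at the centre of its underside
- scraper: flat scraper with a handle, 200 mm long, lying on the table; loose, a bystander. Origin at the centre of its underside, long axis x
- spare_tray: empty white tray, 170 x 120 x 36 mm, lying on the bare table; loose, a bystander. Origin at the centre of its underside
- bowl: steel bowl, 120 mm across, 50 mm tall; loose, a bystander. Origin at the centre of its underside
- tape_roll: cardboard-coloured ring lying flat, 84 mm across, 24 mm tall; loose, a bystander. Origin at the centre of its underside
- marker: upright black marker pen, 16 mm across, 110 mm tall; loose, a bystander. Origin at the centre of its underside
Not all that is in view belongs to the job. Leave any blue, pink or purple look-alike of the tray alone.

How it is judged:
By the outcome, as a careful person would: the job done as asked, in the order asked, and still so for the second after the job is handed in, with the robot touching nothing.
It also fails if it takes over 58 s, if anything falls off the work surface, if the arm or the gripper's body presses on something with over 40 N, if the wrist force passes 120 N, or if a joint passes its speed limit or range.

## Working session

There is one attempt and no reset: what is moved stays moved. The work goes in short steps, Python scripts to look and compute and a tool call to move; the robot and the scene stay as the last step left them, time stands still between calls to the robot, and variables do not carry over. Pictures are saved under pics/ and viewed, about 8 in all and at most 12, crops included, and the job is handed in when it is done.

Besides the shell and the picture viewer there is one more tool, called after "Request:" in YAML: its name, and indented under it one key for each argument. play_rows: Moves the arm, as the interface text tells. Its arguments: {"type":"object","properties":{"series":{"type":"array"},"squeeze":{"type":"number"}},"required":["series"]}

```bash
mkdir -p pics; cat > h.py <<'E'
import numpy as np, cv2
from rig import *
def cam(p):
    f=200/np.tan(np.radians(p["vfov"])/2)
    return np.array([[f,0,p["cx"]],[0,f,p["cy"]],[0,0,1.]]),cv2.Rodrigues(np.array(p["rvec"],float))[0],np.array(p["tvec"],float).ravel()
def ray(p,uv):
    K,R,t=cam(p); d=R.T@np.linalg.inv(K)@np.array([uv[0],uv[1],1.]); return -R.T@t,d
def onz(p,uv,z):
    o,d=ray(p,uv); return o+d*(z-o[2])/d[2]
def proj(p,P):
    K,R,t=cam(p); q=(R@np.atleast_2d(P).T).T+t; q=q@K.T; return q[:,:2]/q[:,2:]
def save(p,n): cv2.imwrite(f"pics/{n}.png",p["pixels"][:,:,::-1])
E
python3 - <<'E'
from h import *
print(get_state())
for n in("scene","side"):
    p=get_image(n); save(p,n+"0"); print(n,p["vfov"],p["cx"],p["cy"],p["rvec"],p["tvec"],ray(p,(320,200)))
    for l in("sealer","tray","lid","start","release","shaker"):
        print(l,[(round(m["p"],2),np.round(m["xy"]).tolist(),int(m["region"].sum())) for m in masks_of(p,l)])
E
```

```text
{'clock': 0.0, 'qpos': array([ 9.89964476e-01,  2.76583574e-01,  1.50612882e+00, -2.38056549e-06,
        1.36070413e+00, -1.20991397e-01]), 'qd': array([-1.19682486e-03,  7.34882529e-05,  1.18758862e-03, -6.35723383e-04,
       -4.32503240e-04, -1.21207870e-04]), 'effort': array([-1.12648468e-03, -4.16760635e+01, -2.45804930e+01, -5.18684692e-05,
        1.10479421e-02,  4.67866045e-06]), 'position': array([0.25490759, 0.51484146, 0.24144793]), 'ee_rot': array([ 3.84929715e-04,  8.49648013e-01,  5.27349431e-01, -8.26713304e-04]), 'contact_force': array([-0.15798904, -0.23178183,  0.5681056 ]), 'moment': array([-0.02884894, -0.03331441, -0.02342083]), 'width': 0.08510354134484623}
scene 46.665362966197 316.78138541168545 196.01403888101456 [ 1.84518747  1.49777277 -0.69255022] [-0.01939996 -0.29298352  1.95328722] (array([ 1.64734076, -0.32895237,  1.03904063]), array([-0.73954644,  0.1639436 , -0.65292851]))
sealer [(0.95, [331.0, 217.0], 3692)]
tray [(0.79, [352.0, 279.0], 2412), (0.76, [302.0, 209.0], 1656), (0.71, [282.0, 172.0], 1401), (0.64, [139.0, 220.0], 1644)]
lid [(0.98, [348.0, 174.0], 479), (0.58, [469.0, 190.0], 751)]
start []
release []
shaker [(0.82, [294.0, 253.0], 501), (0.72, [351.0, 180.0], 424)]
side 43.62485851380942 322.70034373013544 203.9015298520256 [ 2.39144926 -0.17544989  0.04645251] [-0.57929452  0.05287158  1.87421826] (array([ 0.42390916, -1.30255437,  1.40524901]), array([ 0.07857307,  0.67872664, -0.73023734]))
sealer [(0.82, [322.0, 196.0], 3202), (0.67, [261.0, 282.0], 616)]
tray [(0.84, [250.0, 238.0], 1462), (0.73, [328.0, 219.0], 1454), (0.69, [388.0, 198.0], 1416), (0.65, [310.0, 368.0], 2620)]
lid [(0.81, [312.0, 170.0], 629)]
start [(0.6, [319.0, 141.0], 73), (0.52, [307.0, 308.0], 2044)]
release [(0.15, [260.0, 283.0], 648)]
shaker [(0.62, [373.0, 231.0], 342)]
```

View pics/scene0.png

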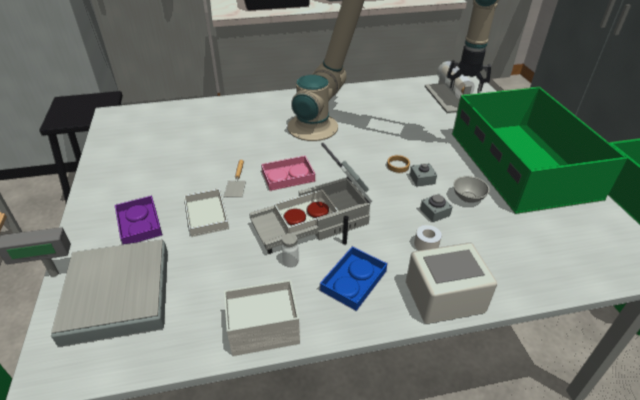

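View pics/side0.png

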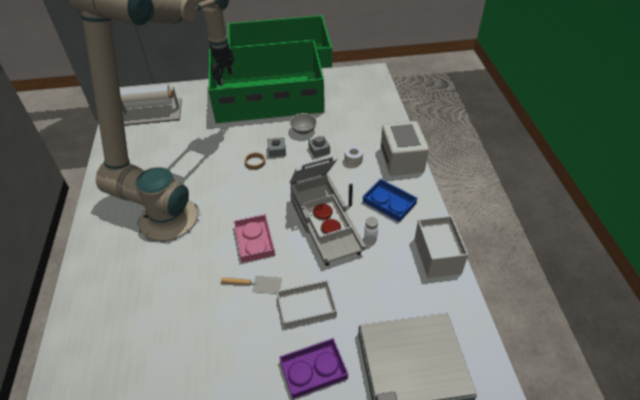

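```bash
python3 - <<'E'
import cv2
a=cv2.imread("pics/side0.png")[125:275,230:430]; cv2.imwrite("pics/sc.png",cv2.resize(a,None,fx=4,fy=4,interpolation=cv2.INTER_CUBIC))
a=cv2.imread("pics/scene0.png")[135:285,240:440]; cv2.imwrite("pics/cc.png",cv2.resize(a,None,fx=4,fy=4,interpolation=cv2.INTER_CUBIC))
E
```

```text
(no output)
```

View pics/sc.png

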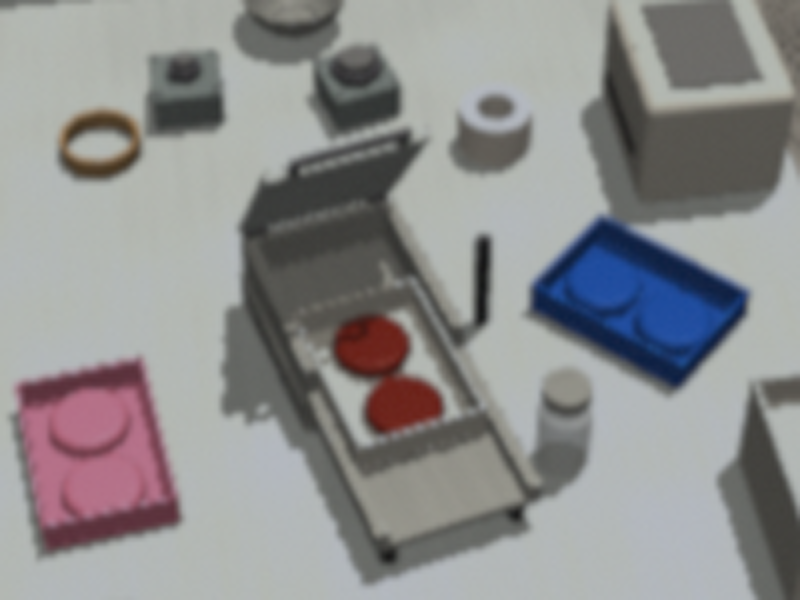

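View pics/cc.png

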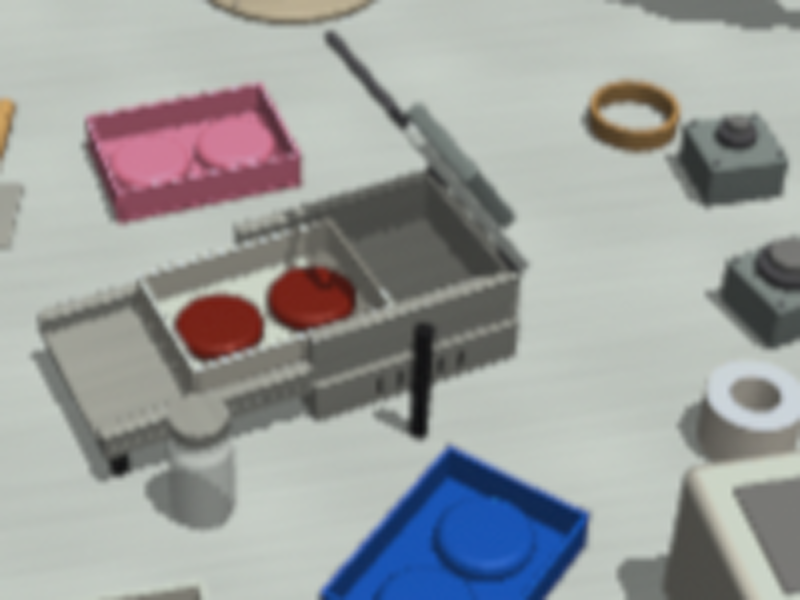

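```bash
cat > fit.py <<'E'
from h import *
from scipy.optimize import least_squares
S=lambda x,y:(x/4+240-.375,y/4+135-.375); D=lambda x,y:(x/4+230-.375,y/4+125-.375)
ps,pd=get_image("scene"),get_image("side")
def W(v,P):
    c,s=np.cos(v[2]),np.sin(v[2]); P=np.atleast_2d(P)
    return np.c_[v[0]+c*P[:,0]-s*P[:,1],v[1]+s*P[:,0]+c*P[:,1],P[:,2]]
def model(v):
    th,t=v[3],v[4]; r=.212; hx=.095-r*np.cos(th)+.005*np.sin(th); hz=.0855+r*np.sin(th)+.005*np.cos(th)
    T=lambda a,b:(t+a*.085,b*.06,.076)
    sc=[(T(-1,1),S(142,280)),(T(-1,-1),S(195,372)),(T(1,-1),S(388,300)),(T(1,1),S(333,222)),
        ((-.085,-.08,.085),S(307,340)),((.095,-.08,.085),S(520,268)),((hx,.05,hz),S(330,35)),((hx,-.05,hz),S(400,118))]
    sd=[(T(-1,1),D(360,450)),(T(-1,-1),D(485,408)),(T(1,-1),D(412,282)),(T(1,1),D(290,328)),
        ((hx,.05,hz),D(292,170)),((hx,-.05,hz),D(410,133))]
    return sc,sd
def res(v):
    return np.concatenate([proj(p,W(v,[a for a,b in m]))-np.array([b for a,b in m]) for p,m in zip((ps,pd),model(v))])
c0=onz(ps,S(265,290),.076)
f=least_squares(lambda v:res(v).ravel(),[c0[0],c0[1]+.08,1.6,1.2,-.08],x_scale=[.1,.1,.3,.3,.1],loss="soft_l1")
v=f.x; print("sealer x,y,yaw,theta,trayx",v.round(4)); print(res(v).round(1).tolist())
def tri(a,b):
    P=[np.c_[R,t] for K,R,t in(cam(ps),cam(pd))]; P=[cam(q)[0]@m for q,m in zip((ps,pd),P)]
    X=cv2.triangulatePoints(P[0],P[1],np.array(a,float),np.array(b,float)).ravel(); return X[:3]/X[3]
print("start tri",tri(S(788,255),D(357,58)),onz(ps,S(788,255),.067),onz(pd,D(357,58),.067))
print("release tri",tri(S(737,124),D(184,62)),onz(ps,S(737,124),.067),onz(pd,D(184,62),.067))
for n,P in dict(stop=(.085,0,.04),hinge=(.095,0,.0855),mouth=(-.085,0,.04),infeed=(-.255,0,.04)).items(): print(n,W(v,P).round(3))
print("shaker",onz(ps,S(198,415),.1),onz(pd,D(567,388),.1))
np.save("v.npy",v)
# overlay
im=[]
for p in(ps,pd):
    a=p["pixels"][:,:,::-1].copy(); a=cv2.resize(a,None,fx=4,fy=4,interpolation=cv2.INTER_CUBIC)
    q=lambda P:((proj(p,W(v,P))+.5)*4).astype(np.int32).reshape(-1,1,2)
    L=lambda r,y:(.095-r*np.cos(v[3])+.01*np.sin(v[3]),y,.0855+r*np.sin(v[3])+.01*np.cos(v[3]))
    B=lambda x0,x1,w,z:[(x0,w,z),(x1,w,z),(x1,-w,z),(x0,-w,z)]
    for P,c in((B(-.085,.095,.08,.085),(0,255,0)),(B(-.255,.085,.064,.04),(255,255,0)),(B(v[4]-.085,v[4]+.085,.06,.076),(0,0,255)),([L(0,.076),L(.185,.076),L(.185,-.076),L(0,-.076)],(0,255,255))):
        cv2.polylines(a,[q(P)],True,c,1)
    im.append(a)
cv2.imwrite("pics/ov.png",np.hstack([im[0][540:1140,960:1760][:, 0:590],im[1][500:1100,920:1720][:,180:600]])[:, :]); 
E
python3 fit.py; python3 -c "
import cv2;a=cv2.imread('pics/ov.png');cv2.imwrite('pics/ov.png',cv2.resize(a,(800,480),interpolation=cv2.INTER_AREA))"
```

```text
sealer x,y,yaw,theta,trayx [ 0.5576 -0.0494  1.8141  0.9813 -0.0931]
[[-2.5, -1.2], [-0.8, -0.3], [1.5, 1.1], [-1.8, -1.5], [2.3, 0.4], [0.8, 1.2], [-2.3, -0.6], [-4.3, -3.7], [-0.0, -0.4], [0.9, -0.3], [0.2, -1.4], [0.1, -3.7], [0.9, -1.2], [-0.9, 0.2]]
start tri [0.61084418 0.28794726 0.06288782] [0.61549688 0.28506414 0.067     ] [0.61022573 0.28341457 0.067     ]
release tri [0.43252448 0.31546639 0.05983495] [0.44013488 0.31189855 0.067     ] [0.43271375 0.30546792 0.067     ]
stop [[0.537 0.033 0.04 ]]
hinge [[0.535 0.043 0.086]]
mouth [[ 0.578 -0.132  0.04 ]]
infeed [[ 0.619 -0.297  0.04 ]]
shaker [ 0.72830472 -0.21377763  0.1       ] [ 0.72475426 -0.21728461  0.1       ]
```

View pics/ov.png

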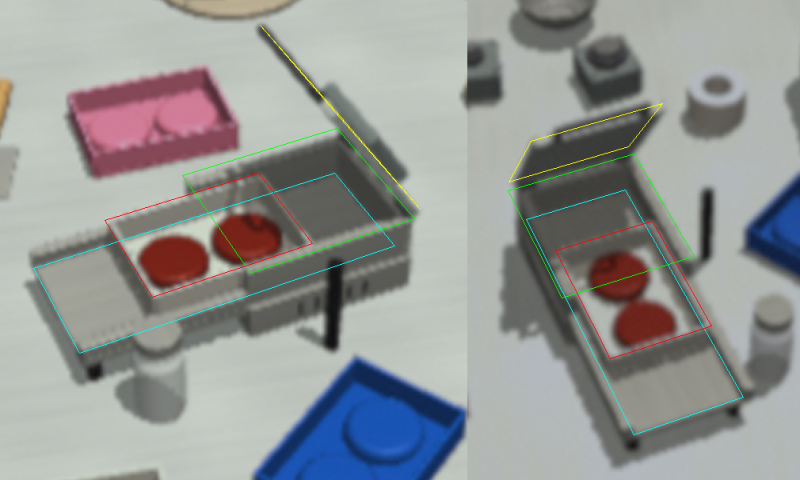

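Request:
play_rows:
  series:
    - {"fingers":1,"dz":35}
    - {"fingers":1,"dz":35}
    - {"fingers":1,"dz":35}
    - {"fingers":1,"dx":17,"dy":-37,"turn":-0.05}
    - {"fingers":1,"dx":17,"dy":-37,"turn":-0.05}
    - {"fingers":1,"dx":17,"dy":-37,"turn":-0.05}
    - {"fingers":1,"dx":17,"dy":-37,"turn":-0.05}
    - {"fingers":1,"dx":17,"dy":-37,"turn":-0.05}
    - {"fingers":1,"dx":17,"dy":-37,"turn":-0.05}
    - {"fingers":1,"dx":17,"dy":-37,"turn":-0.05}
    - {"fingers":1,"dx":17,"dy":-37,"turn":-0.05}
    - {"fingers":1,"dx":17,"dy":-37,"turn":-0.05}
    - {"fingers":1,"dx":17,"dy":-37,"turn":-0.05}
    - {"fingers":1,"dx":17,"dy":-37,"turn":-0.05}
    - {"fingers":1,"dx":17,"dy":-37,"turn":-0.05}
    - {"fingers":1,"dx":17,"dy":-37,"turn":-0.05}
    - {"fingers":1,"dx":17,"dy":-37,"turn":-0.05}
    - {"fingers":1,"dx":17,"dy":-37,"turn":-0.05}
    - {"fingers":1}

```text
invalid input at $.series[0]: expected keys fingers, dx, dy, dz, turn
```

```bash
python3 - <<'E'
from h import *
import rig
from scipy.spatial.transform import Rotation as Ro
s=get_state(); p=get_image("wrist"); save(p,"w1")
q=s["ee_rot"]; print(s["clock"],s["position"],q,s["contact_force"],s["width"],tips_ahead, {k:p[k] for k in p if k!="pixels"})
R=Ro.from_quat([q[1],q[2],q[3],q[0]]).as_matrix(); print(R.round(3), np.arctan2(R[1,0],R[0,0]))
E
```

```text
0.8 [0.2551883  0.51529796 0.2423632 ] [-3.43107774e-05  8.49640310e-01  5.27362625e-01  6.41593704e-05] [ 1.09877104 -0.15791978  0.7274157 ] 0.08550444524574935 0.011 {'vfov': 59.7942185598165, 'cx': 325.5028640311993, 'cy': 193.88384812815949, 'hand_eye': array([[ 9.99999266e-01,  1.11172802e-03, -4.81770823e-04,
         2.49876189e-04],
       [-9.36662813e-04,  9.61545699e-01,  2.74643388e-01,
        -7.13196292e-02],
       [ 7.68573412e-04, -2.74642735e-01,  9.61546035e-01,
        -1.32484348e-01],
       [ 0.00000000e+00,  0.00000000e+00,  0.00000000e+00,
         1.00000000e+00]]), 'shot': 5}
[[ 0.444  0.896  0.   ]
 [ 0.896 -0.444  0.   ]
 [ 0.     0.    -1.   ]] 1.1109869180179168
```

Request:
play_rows:
  series:
    - {"fingers":1,"dx":0,"dy":0,"dz":35,"turn":0}
    - {"fingers":1,"dx":0,"dy":0,"dz":35,"turn":0}
    - {"fingers":1,"dx":0,"dy":0,"dz":35,"turn":0}
    - {"fingers":1,"dx":17,"dy":-37,"dz":0,"turn":-0.05}
    - {"fingers":1,"dx":17,"dy":-37,"dz":0,"turn":-0.05}
    - {"fingers":1,"dx":17,"dy":-37,"dz":0,"turn":-0.05}
    - {"fingers":1,"dx":17,"dy":-37,"dz":0,"turn":-0.05}
    - {"fingers":1,"dx":17,"dy":-37,"dz":0,"turn":-0.05}
    - {"fingers":1,"dx":17,"dy":-37,"dz":0,"turn":-0.05}
    - {"fingers":1,"dx":17,"dy":-37,"dz":0,"turn":-0.05}
    - {"fingers":1,"dx":17,"dy":-37,"dz":0,"turn":-0.05}
    - {"fingers":1,"dx":17,"dy":-37,"dz":0,"turn":-0.05}
    - {"fingers":1,"dx":17,"dy":-37,"dz":0,"turn":-0.05}
    - {"fingers":1,"dx":17,"dy":-37,"dz":0,"turn":-0.05}
    - {"fingers":1,"dx":17,"dy":-37,"dz":0,"turn":-0.05}
    - {"fingers":1,"dx":17,"dy":-37,"dz":0,"turn":-0.05}
    - {"fingers":1,"dx":17,"dy":-37,"dz":0,"turn":-0.05}
    - {"fingers":1,"dx":17,"dy":-37,"dz":0,"turn":-0.05}
    - {"fingers":1,"dx":0,"dy":0,"dz":0,"turn":0}

```text
clock: 2.43
position: [0.5106, -0.0576, 0.353]
ee_rot: [0.002, 0.986, 0.165, 0.006]
contact_force: [0.2, -0.4, 0.5]
width: 0.0005
```

```bash
cat >> h.py <<'E'
from scipy.spatial.transform import Rotation as Ro
def wrist(n):
    s=get_state(); p=get_image("wrist"); save(p,n); q=s["ee_rot"]
    T=np.eye(4); T[:3,:3]=Ro.from_quat([q[1],q[2],q[3],q[0]]).as_matrix(); T[:3,3]=s["position"]
    C=np.linalg.inv(T@p["hand_eye"]); p["rvec"]=cv2.Rodrigues(C[:3,:3])[0]; p["tvec"]=C[:3,3]
    print(s["clock"],s["position"].round(4),"yaw",np.arctan2(T[1,0],T[0,0]).round(3),s["contact_force"].round(1),s["width"]); return p
E
cat > ov.py <<'E'
from h import *
import sys,pickle
p=wrist(sys.argv[1]); v=np.load("v.npy"); pickle.dump({k:p[k] for k in p},open(sys.argv[1]+".pkl","wb"))
def W(P):
    c,s=np.cos(v[2]),np.sin(v[2]); P=np.atleast_2d(P)
    return np.c_[v[0]+c*P[:,0]-s*P[:,1],v[1]+s*P[:,0]+c*P[:,1],P[:,2]]
a=p["pixels"][:,:,::-1].copy()
L=lambda r,y:(.095-r*np.cos(v[3])+.01*np.sin(v[3]),y,.0855+r*np.sin(v[3])+.01*np.cos(v[3]))
B=lambda x0,x1,w,z:[(x0,w,z),(x1,w,z),(x1,-w,z),(x0,-w,z)]
for P,c in((B(-.085,.095,.08,.085),(0,255,0)),(B(-.255,.085,.064,.04),(255,255,0)),(B(v[4]-.085,v[4]+.085,.06,.076),(0,0,255)),([L(0,.076),L(.185,.076),L(.185,-.076),L(0,-.076)],(0,255,255))):
    cv2.polylines(a,[proj(p,W(P)).round().astype(np.int32).reshape(-1,1,2)],True,c,1)
cv2.imwrite("pics/"+sys.argv[1]+"o.png",cv2.resize(a,(800,500),interpolation=cv2.INTER_CUBIC))
E
python3 ov.py w2
```

```text
2.4333 [ 0.5106 -0.0576  0.353 ] yaw 0.332 [ 0.2 -0.4  0.5] 0.00045151926965924854
```

View pics/w2o.png

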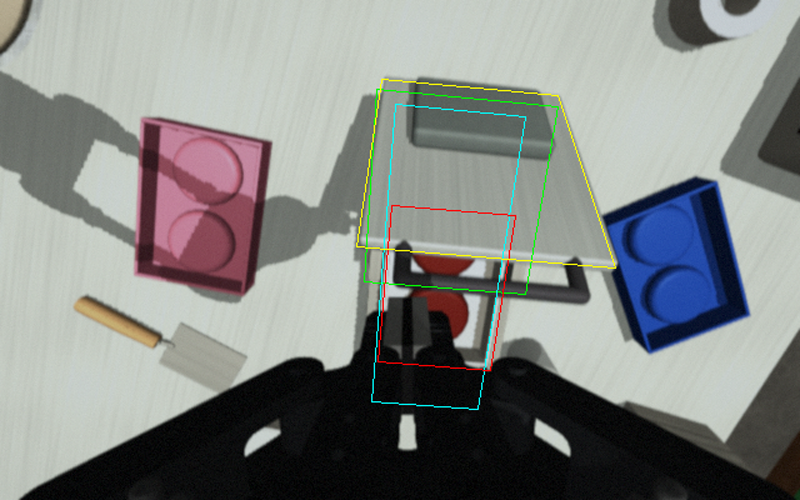

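Request:
play_rows:
  series:
    - {"fingers":1,"dx":17,"dy":-34,"dz":0,"turn":-0.015}
    - {"fingers":1,"dx":17,"dy":-34,"dz":0,"turn":-0.015}
    - {"fingers":1,"dx":17,"dy":-34,"dz":0,"turn":-0.015}
    - {"fingers":1,"dx":17,"dy":-34,"dz":0,"turn":-0.015}
    - {"fingers":1,"dx":17,"dy":-34,"dz":0,"turn":-0.015}
    - {"fingers":1,"dx":17,"dy":-34,"dz":0,"turn":-0.015}
    - {"fingers":1,"dx":0,"dy":0,"dz":0,"turn":0}

```text
clock: 3.07
position: [0.6117, -0.2565, 0.3539]
ee_rot: [-0.004, 0.992, 0.126, 0.007]
contact_force: [0.2, -0.2, -0.3]
width: 0.0001
```

```bash
python3 ov.py w3
```

```text
3.0667 [ 0.6117 -0.2565  0.3539] yaw 0.253 [ 0.2 -0.2 -0.3] 0.00011402947954684713
```

View pics/w3o.png

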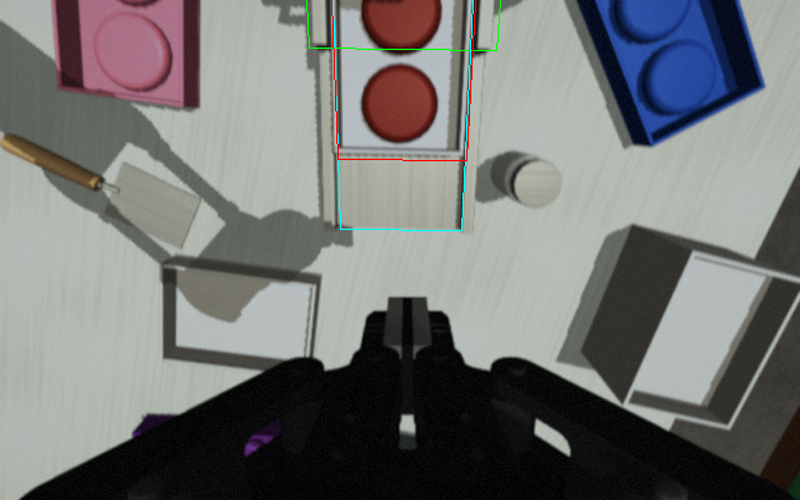

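Request:
play_rows:
  series:
    - {"fingers":1,"dx":-1,"dy":0,"dz":-38,"turn":-0.005}
    - {"fingers":1,"dx":0,"dy":0,"dz":-38,"turn":-0.005}
    - {"fingers":1,"dx":0,"dy":0,"dz":-38,"turn":0}
    - {"fingers":1,"dx":0,"dy":0,"dz":-38,"turn":0}
    - {"fingers":1,"dx":0,"dy":0,"dz":-38,"turn":0}
    - {"fingers":1,"dx":0,"dy":0,"dz":-38,"turn":0}
    - {"fingers":1,"dx":0,"dy":0,"dz":-25,"turn":0}
    - {"fingers":1,"dx":0,"dy":0,"dz":-12,"turn":0}
    - {"fingers":1,"dx":0,"dy":0,"dz":0,"turn":0}

```text
clock: 3.87
position: [0.6053, -0.2317, 0.0875]
ee_rot: [-0.008, 0.991, 0.13, 0.011]
contact_force: [-0.2, -0.3, 0.1]
width: 0.0003
```

```bash
cat > st.py <<'E'
from h import *
s=get_state(); q=s["ee_rot"]; R=Ro.from_quat([q[1],q[2],q[3],q[0]]).as_matrix(); v=np.load("v.npy"); d=s["position"][:2]-v[:2]
c,n=np.cos(v[2]),np.sin(v[2])
print(s["clock"],s["position"].round(4),"yaw",np.arctan2(R[1,0],R[0,0]).round(3),"sealer xy",(c*d[0]+n*d[1]).round(4),(-n*d[0]+c*d[1]).round(4),"F",s["contact_force"].round(1))
import rig; print(rig.tips_ahead)
E
python3 st.py
```

```text
3.8667 [ 0.6053 -0.2317  0.0875] yaw 0.261 sealer xy -0.1884 -0.0024 F [-0.2 -0.3  0.1]
0.011
```

Request:
play_rows:
  series:
    - {"fingers":1,"dx":3,"dy":-12,"dz":0,"turn":-0.006}
    - {"fingers":1,"dx":3,"dy":-12,"dz":0,"turn":-0.006}
    - {"fingers":1,"dx":1,"dy":-2,"dz":0,"turn":-0.006}
    - {"fingers":1,"dx":0,"dy":0,"dz":-8,"turn":0}
    - {"fingers":1,"dx":0,"dy":0,"dz":-8,"turn":0}
    - {"fingers":1,"dx":0,"dy":0,"dz":-5,"turn":0}
    - {"fingers":1,"dx":0,"dy":0,"dz":0,"turn":0}

```text
clock: 4.45
position: [0.6168, -0.2588, 0.0728]
ee_rot: [-0.005, 0.992, 0.122, 0.016]
contact_force: [0.4, -0.5, -0.6]
width: 0.0
```

```bash
python3 st.py
```

```text
4.45 [ 0.6168 -0.2588  0.0728] yaw 0.245 sealer xy -0.2174 -0.007 F [ 0.4 -0.5 -0.6]
0.011
```

Request:
play_rows:
  series:
    - {"fingers":1,"dx":-5,"dy":-1,"dz":-5,"turn":0}
    - {"fingers":1,"dx":-3,"dy":0,"dz":-3,"turn":0}
    - {"fingers":1,"dx":-2,"dy":6,"dz":0,"turn":0}
    - {"fingers":1,"dx":-2,"dy":8,"dz":0,"turn":0}
    - {"fingers":1,"dx":-2,"dy":8,"dz":0,"turn":0}
    - {"fingers":1,"dx":-2,"dy":8,"dz":0,"turn":0}
    - {"fingers":1,"dx":-2,"dy":8,"dz":0,"turn":0}
    - {"fingers":1,"dx":-2,"dy":8,"dz":0,"turn":0}
    - {"fingers":1,"dx":-2,"dy":8,"dz":0,"turn":0}

```text
clock: 5.2
position: [0.5925, -0.2026, 0.0637]
ee_rot: [-0.003, 0.992, 0.122, 0.016]
contact_force: [0.9, -1.1, -1.2]
width: 0.0001
```

```bash
python3 st.py
```

```text
5.2 [ 0.5925 -0.2026  0.0637] yaw 0.244 sealer xy -0.1571 0.003 F [ 0.9 -1.1 -1.2]
0.011
```

Request:
play_rows:
  series:
    - {"fingers":1,"dx":-2,"dy":8,"dz":0,"turn":0}
    - {"fingers":1,"dx":-2,"dy":8,"dz":0,"turn":0}
    - {"fingers":1,"dx":-1,"dy":8,"dz":0,"turn":0}
    - {"fingers":1,"dx":-1,"dy":8,"dz":0,"turn":0}
    - {"fingers":1,"dx":-2,"dy":7,"dz":0,"turn":0}
    - {"fingers":1,"dx":-1,"dy":4,"dz":0,"turn":0}
    - {"fingers":1,"dx":-1,"dy":3,"dz":0,"turn":0}
    - {"fingers":1,"dx":0,"dy":0,"dz":0,"turn":0}

```text
clock: 5.87
position: [0.5809, -0.149, 0.0642]
ee_rot: [-0.003, 0.992, 0.123, 0.016]
contact_force: [0.1, -1.1, -1.1]
width: 0.0002
```

```bash
python3 st.py
```

```text
5.8667 [ 0.5809 -0.149   0.0642] yaw 0.248 sealer xy -0.1023 0.0014 F [ 0.1 -1.1 -1.1]
0.011
```

Now creep until the force rises at the wall.

Request:
play_rows:
  series:
    - {"fingers":1,"dx":-1,"dy":3,"dz":0,"turn":0}
    - {"fingers":1,"dx":-1,"dy":3,"dz":0,"turn":0}
    - {"fingers":1,"dx":0,"dy":3,"dz":0,"turn":0}

```text
clock: 6.12
position: [0.5794, -0.1436, 0.0645]
ee_rot: [0.001, 0.992, 0.125, 0.016]
contact_force: [-1.7, -15.1, -1.1]
width: -0.0001
```

Request:
play_rows:
  series:
    - {"fingers":1,"dx":-1,"dy":3,"dz":0,"turn":0}
    - {"fingers":1,"dx":0,"dy":2,"dz":0,"turn":0}

```text
clock: 6.28
position: [0.5788, -0.1437, 0.065]
ee_rot: [0.006, 0.992, 0.126, 0.016]
contact_force: [-0.8, -4.4, -0.7]
width: 0.0001
```

```bash
python3 st.py
```

```text
6.2833 [ 0.5788 -0.1437  0.065 ] yaw 0.252 sealer xy -0.0967 0.0022 F [-0.8 -4.4 -0.7]
0.011
```

Request:
play_rows:
  series:
    - {"fingers":1,"dx":-1,"dy":4,"dz":0,"turn":0}
    - {"fingers":1,"dx":0,"dy":2,"dz":0,"turn":0}

```text
clock: 6.45
position: [0.5782, -0.1438, 0.0655]
ee_rot: [0.011, 0.992, 0.127, 0.016]
contact_force: [-1.0, -3.4, -1.6]
width: -0.0001
```

Request:
play_rows:
  series:
    - {"fingers":1,"dx":3,"dy":-12,"dz":0,"turn":0}
    - {"fingers":1,"dx":3,"dy":-12,"dz":0,"turn":0}
    - {"fingers":1,"dx":3,"dy":-12,"dz":5,"turn":0}
    - {"fingers":1,"dx":0,"dy":0,"dz":28,"turn":0}
    - {"fingers":1,"dx":0,"dy":0,"dz":28,"turn":0}
    - {"fingers":1,"dx":0,"dy":0,"dz":28,"turn":0}
    - {"fingers":1,"dx":0,"dy":0,"dz":28,"turn":0}
    - {"fingers":1,"dx":0,"dy":0,"dz":28,"turn":0}
    - {"fingers":1,"dx":0,"dy":0,"dz":28,"turn":0}
    - {"fingers":1,"dx":0,"dy":0,"dz":28,"turn":0}
    - {"fingers":1,"dx":0,"dy":0,"dz":28,"turn":0}
    - {"fingers":1,"dx":0,"dy":0,"dz":28,"turn":0}
    - {"fingers":1,"dx":0,"dy":0,"dz":20,"turn":0}
    - {"fingers":1,"dx":0,"dy":0,"dz":0,"turn":0}

```text
clock: 7.62
position: [0.5857, -0.1906, 0.3591]
ee_rot: [0.006, 0.992, 0.122, 0.017]
contact_force: [0.3, -0.3, 0.5]
width: 0.0001
```

```bash
python3 st.py; python3 - <<'E'
from h import *
p=wrist("w4"); p2=get_image("scene"); save(p2,"s4")
a=cv2.resize(p2["pixels"][:,:,::-1][135:260,240:400],(640,500),interpolation=cv2.INTER_CUBIC)
w=cv2.resize(p["pixels"][:,:,::-1][:200,200:456],(512,400))
c=np.zeros((500,800,3),np.uint8); c[:,:420]=a[:,:420]; c[:400,420:]=w[:,66:446]; cv2.imwrite("pics/c4.png",c)
E
```

```text
7.6167 [ 0.5857 -0.1906  0.3591] yaw 0.244 sealer xy -0.1438 0.0068 F [ 0.3 -0.3  0.5]
0.011
7.6167 [ 0.5857 -0.1906  0.3591] yaw 0.244 [ 0.3 -0.3  0.5] 7.963202410861394e-05
```

View pics/c4.png

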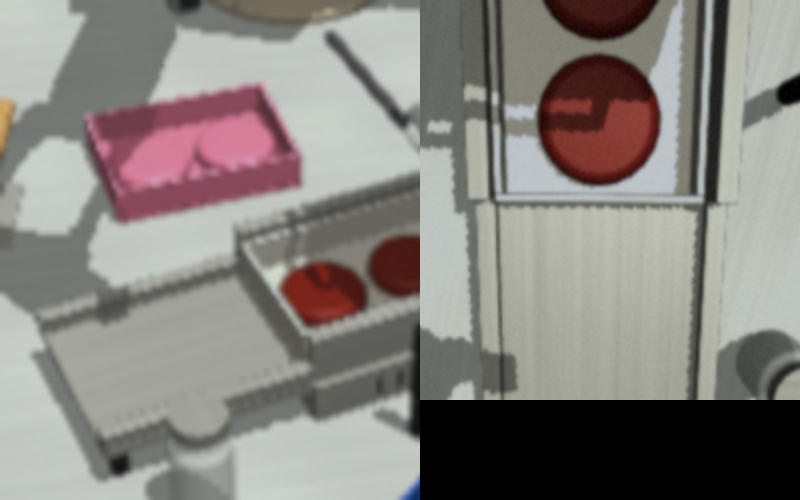

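Request:
play_rows:
  series:
    - {"fingers":1,"dx":-6,"dy":28,"dz":0,"turn":0}
    - {"fingers":1,"dx":-6,"dy":28,"dz":0,"turn":0}
    - {"fingers":1,"dx":-6,"dy":28,"dz":0,"turn":0}
    - {"fingers":1,"dx":-6,"dy":28,"dz":0,"turn":0}
    - {"fingers":1,"dx":-6,"dy":28,"dz":0,"turn":0}
    - {"fingers":1,"dx":-4,"dy":25,"dz":0,"turn":0}
    - {"fingers":1,"dx":0,"dy":0,"dz":0,"turn":0}
    - {"fingers":1,"dx":0,"dy":0,"dz":-20,"turn":0}
    - {"fingers":1,"dx":0,"dy":0,"dz":-20,"turn":0}
    - {"fingers":1,"dx":0,"dy":0,"dz":-15,"turn":0}
    - {"fingers":1,"dx":0,"dy":0,"dz":0,"turn":0}

```text
clock: 8.63
position: [0.5401, -0.0207, 0.2751]
ee_rot: [-0.004, 0.993, 0.12, -0.004]
contact_force: [-0.4, 0.4, -0.2]
width: -0.0002
```

```bash
python3 st.py; python3 - <<'E'
import numpy as np
for th in np.arange(1.0,-.01,-.1):
    print(round(th,1),"tcp sealer x %.1f z %.1f"%(95-160*np.cos(th)+10*np.sin(th)+11,85.5+160*np.sin(th)+10*np.cos(th)+11))
E
```

```text
8.6333 [ 0.5401 -0.0207  0.2751] yaw 0.24 sealer xy 0.0321 0.0101 F [-0.4  0.4 -0.2]
0.011
1.0 tcp sealer x 28.0 z 236.5
0.9 tcp sealer x 14.4 z 228.0
0.8 tcp sealer x 1.7 z 218.2
0.7 tcp sealer x -9.9 z 207.2
0.6 tcp sealer x -20.4 z 195.1
0.5 tcp sealer x -29.6 z 182.0
0.4 tcp sealer x -37.5 z 168.0
0.3 tcp sealer x -43.9 z 153.3
0.2 tcp sealer x -48.8 z 138.1
0.1 tcp sealer x -52.2 z 122.4
0.0 tcp sealer x -54.0 z 106.5
```

Request:
play_rows:
  series:
    - {"fingers":1,"dx":4,"dy":0,"dz":-14,"turn":0}
    - {"fingers":1,"dx":4,"dy":0,"dz":-12,"turn":0}
    - {"fingers":1,"dx":3,"dy":0,"dz":-8,"turn":0}

```text
clock: 8.88
position: [0.5502, -0.0223, 0.2384]
ee_rot: [-0.004, 0.993, 0.119, -0.006]
contact_force: [0.6, -0.5, -0.1]
width: -0.0001
```

```bash
python3 st.py
```

```text
8.8833 [ 0.5502 -0.0223  0.2384] yaw 0.239 sealer xy 0.0281 0.0006 F [ 0.6 -0.5 -0.1]
0.011
```

Follow the arc in half-steps of 0.1 rad.

Request:
play_rows:
  series:
    - {"fingers":1,"dx":2,"dy":-7,"dz":-5,"turn":0}
    - {"fingers":1,"dx":2,"dy":-7,"dz":-5,"turn":0}
    - {"fingers":1,"dx":2,"dy":-6,"dz":-5,"turn":0}
    - {"fingers":1,"dx":1,"dy":-6,"dz":-5,"turn":0}

```text
clock: 9.22
position: [0.5568, -0.0493, 0.217]
ee_rot: [-0.006, 0.993, 0.119, -0.008]
contact_force: [0.1, 3.0, 0.8]
width: 0.0005
```

```bash
python3 st.py
```

```text
9.2167 [ 0.5568 -0.0493  0.217 ] yaw 0.239 sealer xy 0.0002 0.0007 F [0.1 3.  0.8]
0.011
```

Request:
play_rows:
  series:
    - {"fingers":1,"dx":1,"dy":-6,"dz":-6,"turn":0}
    - {"fingers":1,"dx":1,"dy":-5,"dz":-6,"turn":0}
    - {"fingers":1,"dx":1,"dy":-5,"dz":-6,"turn":0}
    - {"fingers":1,"dx":1,"dy":-5,"dz":-6,"turn":0}
    - {"fingers":1,"dx":1,"dy":-4,"dz":-7,"turn":0}
    - {"fingers":1,"dx":1,"dy":-4,"dz":-7,"turn":0}
    - {"fingers":1,"dx":1,"dy":-4,"dz":-7,"turn":0}

```text
clock: 9.8
position: [0.5655, -0.0868, 0.1689]
ee_rot: [-0.007, 0.993, 0.118, -0.006]
contact_force: [-0.5, 3.7, 0.7]
width: -0.0001
```

```bash
python3 st.py
```

```text
9.8 [ 0.5655 -0.0868  0.1689] yaw 0.237 sealer xy -0.0382 0.0013 F [-0.5  3.7  0.7]
0.011
```

```bash
python3 - <<'E'
from h import *
p=get_image("side"); q=get_image("scene"); save(p,"d5"); save(q,"s5")
f=lambda a:cv2.resize(a[:,:,::-1],(400,480),interpolation=cv2.INTER_CUBIC)
cv2.imwrite("pics/c5.png",np.hstack([f(p["pixels"][130:250,270:370]),f(q["pixels"][125:245,290:390])]))
E
```

```text
(no output)
```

View pics/c5.png

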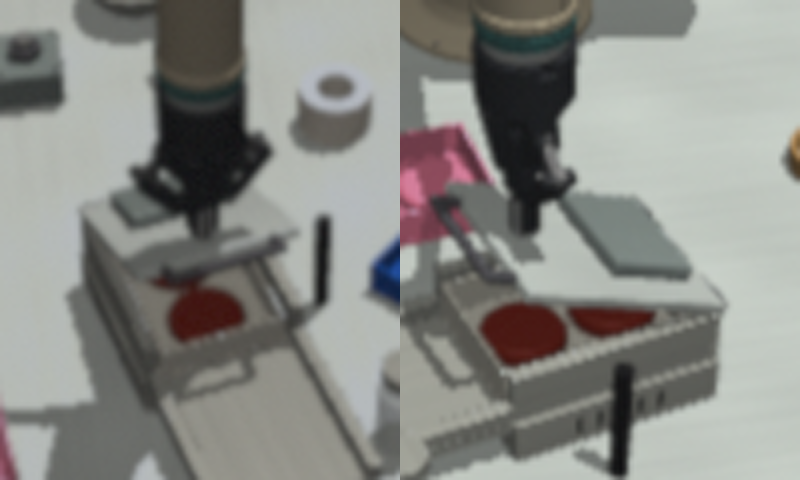

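Request:
play_rows:
  series:
    - {"fingers":1,"dx":1,"dy":-3,"dz":-8,"turn":0}
    - {"fingers":1,"dx":1,"dy":-3,"dz":-8,"turn":0}
    - {"fingers":1,"dx":1,"dy":-3,"dz":-8,"turn":0}
    - {"fingers":1,"dx":0,"dy":-2,"dz":-8,"turn":0}
    - {"fingers":1,"dx":0,"dy":-2,"dz":-8,"turn":0}
    - {"fingers":1,"dx":0,"dy":-1,"dz":-8,"turn":0}

```text
clock: 10.4
position: [0.5696, -0.1031, 0.1174]
ee_rot: [-0.005, 0.993, 0.119, -0.005]
contact_force: [0.3, -0.4, 2.5]
width: -0.0001
```

```bash
python3 st.py
```

```text
10.4 [ 0.5696 -0.1031  0.1174] yaw 0.238 sealer xy -0.055 0.0013 F [ 0.3 -0.4  2.5]
0.011
```

Request:
play_rows:
  series:
    - {"fingers":1,"dx":0,"dy":0,"dz":-4,"turn":0}
    - {"fingers":1,"dx":0,"dy":0,"dz":-4,"turn":0}
    - {"fingers":1,"dx":0,"dy":0,"dz":-3,"turn":0}
    - {"fingers":1,"dx":0,"dy":0,"dz":-2,"turn":0}

```text
clock: 10.73
position: [0.5698, -0.1041, 0.1064]
ee_rot: [-0.004, 0.993, 0.119, -0.005]
contact_force: [-4.6, 1.3, 15.9]
width: -0.0001
```

Request:
play_rows:
  series:
    - {"fingers":1,"dx":0,"dy":0,"dz":-3,"turn":0}
    - {"fingers":1,"dx":0,"dy":0,"dz":-3,"turn":0}

```text
clock: 10.9
position: [0.5698, -0.1041, 0.1064]
ee_rot: [-0.003, 0.993, 0.119, -0.004]
contact_force: [-5.0, 2.4, 18.4]
width: -0.0
```

Request:
play_rows:
  series:
    - {"fingers":1,"dx":0,"dy":0,"dz":20,"turn":0}
    - {"fingers":1,"dx":0,"dy":0,"dz":25,"turn":0}
    - {"fingers":1,"dx":0,"dy":0,"dz":25,"turn":0}
    - {"fingers":1,"dx":0,"dy":0,"dz":25,"turn":0}
    - {"fingers":1,"dx":0,"dy":0,"dz":25,"turn":0}
    - {"fingers":1,"dx":3,"dy":30,"dz":0,"turn":0}
    - {"fingers":1,"dx":3,"dy":30,"dz":0,"turn":0}
    - {"fingers":1,"dx":3,"dy":30,"dz":0,"turn":0}
    - {"fingers":1,"dx":3,"dy":30,"dz":0,"turn":0}
    - {"fingers":1,"dx":3,"dy":30,"dz":0,"turn":0}
    - {"fingers":1,"dx":3,"dy":30,"dz":0,"turn":0}
    - {"fingers":1,"dx":3,"dy":30,"dz":0,"turn":0}
    - {"fingers":1,"dx":3,"dy":30,"dz":0,"turn":0}
    - {"fingers":1,"dx":3,"dy":30,"dz":0,"turn":0}
    - {"fingers":1,"dx":3,"dy":25,"dz":0,"turn":0}
    - {"fingers":1,"dx":0,"dy":0,"dz":0,"turn":0}

```text
clock: 12.23
position: [0.5984, 0.2, 0.2289]
ee_rot: [0.001, 0.993, 0.117, -0.003]
contact_force: [-0.0, 0.6, 0.4]
width: -0.0001
```

```bash
python3 - <<'E'
from h import *
p=wrist("w6"); P=[[.611,.288,.067],[.6155,.285,.067],[.4325,.3155,.067]]
print(proj(p,P).round(1).tolist())
for l in("start","release"):
    for m in masks_of(p,l): print(l,round(m["p"],2),np.round(m["xy"],1),int(m["region"].sum()),onz(p,m["xy"],.06).round(4))
a=p["pixels"][:,:,::-1].copy()
for q,c in zip(proj(p,P),((0,0,255),(0,255,0),(255,0,0))): cv2.circle(a,tuple(int(t) for t in q.round()),2,c,-1)
cv2.imwrite("pics/w6o.png",cv2.resize(a,(800,500)))
E
```

```text
12.2333 [0.5984 0.2    0.2289] yaw 0.234 [-0.   0.6  0.4] -0.00011685644203172391
[[369.0, 78.9], [373.4, 84.1], [149.8, -16.6]]
start 0.79 [365.3  71. ] 1800 [0.6071 0.2937 0.06  ]
release 0.44 [366.9  71.3] 1815 [0.6084 0.2938 0.06  ]
```

View pics/w6o.png

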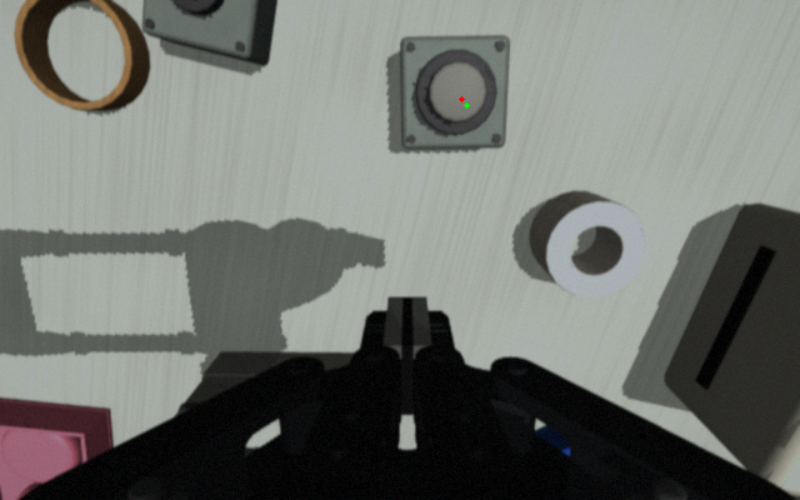

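Request:
play_rows:
  series:
    - {"fingers":1,"dx":2,"dy":23,"dz":-10,"turn":0}
    - {"fingers":1,"dx":2,"dy":23,"dz":-15,"turn":0}
    - {"fingers":1,"dx":2,"dy":23,"dz":-20,"turn":0}
    - {"fingers":1,"dx":2,"dy":18,"dz":-20,"turn":0}
    - {"fingers":1,"dx":0,"dy":3,"dz":-20,"turn":0}
    - {"fingers":1,"dx":0,"dy":0,"dz":-20,"turn":0}
    - {"fingers":1,"dx":0,"dy":0,"dz":-10,"turn":0}
    - {"fingers":1,"dx":0,"dy":0,"dz":0,"turn":0}

```text
clock: 13.05
position: [0.6093, 0.2738, 0.112]
ee_rot: [0.007, 0.994, 0.108, -0.001]
contact_force: [-0.7, -0.3, -0.4]
width: -0.0001
```

```bash
python3 st.py; python3 -c "
from h import *
import numpy as np
print(0)"
```

```text
13.05 [0.6093 0.2738 0.112 ] yaw 0.216 sealer xy 0.3013 -0.128 F [-0.7 -0.3 -0.4]
0.011
0
```

Request:
play_rows:
  series:
    - {"fingers":1,"dx":-1,"dy":10,"dz":0,"turn":0.01}
    - {"fingers":1,"dx":-1,"dy":8,"dz":0,"turn":0}
    - {"fingers":1,"dx":0,"dy":0,"dz":-8,"turn":0}
    - {"fingers":1,"dx":0,"dy":0,"dz":-8,"turn":0}
    - {"fingers":1,"dx":0,"dy":0,"dz":-6,"turn":0}
    - {"fingers":1,"dx":0,"dy":0,"dz":0,"turn":0}

```text
clock: 13.55
position: [0.6104, 0.2911, 0.0931]
ee_rot: [0.006, 0.994, 0.112, 0.003]
contact_force: [-0.1, 0.8, -0.0]
width: -0.0004
```

```bash
python3 st.py
```

```text
13.55 [0.6104 0.2911 0.0931] yaw 0.224 sealer xy 0.3178 -0.1333 F [-0.1  0.8 -0. ]
0.011
```

Request:
play_rows:
  series:
    - {"fingers":1,"dx":-3,"dy":1,"dz":-5,"turn":0}
    - {"fingers":1,"dx":-1,"dy":1,"dz":-5,"turn":0}
    - {"fingers":1,"dx":0,"dy":0,"dz":-4,"turn":0}
    - {"fingers":1,"dx":0,"dy":0,"dz":-3,"turn":0}
    - {"fingers":1,"dx":0,"dy":0,"dz":-3,"turn":0}

```text
clock: 13.97
position: [0.6066, 0.2934, 0.0727]
ee_rot: [0.006, 0.994, 0.112, 0.004]
contact_force: [-0.5, -0.6, 4.4]
width: 0.0002
```

Request:
play_rows:
  series:
    - {"fingers":1,"dx":0,"dy":0,"dz":-3,"turn":0}
    - {"fingers":1,"dx":0,"dy":0,"dz":-2,"turn":0}

```text
clock: 14.13
position: [0.6066, 0.2934, 0.072]
ee_rot: [0.006, 0.994, 0.112, 0.005]
contact_force: [-3.8, -0.9, 12.0]
width: -0.0001
```

Request:
play_rows:
  series:
    - {"fingers":1,"dx":0,"dy":0,"dz":-2,"turn":0}
    - {"fingers":1,"dx":0,"dy":0,"dz":5,"turn":0}
    - {"fingers":1,"dx":0,"dy":0,"dz":15,"turn":0}
    - {"fingers":1,"dx":0,"dy":0,"dz":25,"turn":0}
    - {"fingers":1,"dx":0,"dy":0,"dz":25,"turn":0}
    - {"fingers":1,"dx":0,"dy":0,"dz":25,"turn":0}
    - {"fingers":1,"dx":0,"dy":0,"dz":25,"turn":0}
    - {"fingers":1,"dx":0,"dy":0,"dz":25,"turn":0}
    - {"fingers":1,"dx":0,"dy":0,"dz":0,"turn":0}

```text
clock: 14.88
position: [0.6048, 0.2924, 0.2214]
ee_rot: [0.006, 0.994, 0.111, 0.004]
contact_force: [0.6, -0.2, 1.1]
width: -0.0002
```

```bash
python3 st.py; python3 - <<'E'
from h import *
p=get_image("side"); q=get_image("scene"); save(p,"d7"); save(q,"s7")
f=lambda a:cv2.resize(a[:,:,::-1],(400,480),interpolation=cv2.INTER_CUBIC)
cv2.imwrite("pics/c7.png",np.hstack([f(p["pixels"][125:275,245:370]),f(q["pixels"][135:285,290:415])]))
E
```

```text
14.8833 [0.6048 0.2924 0.2214] yaw 0.223 sealer xy 0.3203 -0.1282 F [ 0.6 -0.2  1.1]
0.011
```

View pics/c7.png

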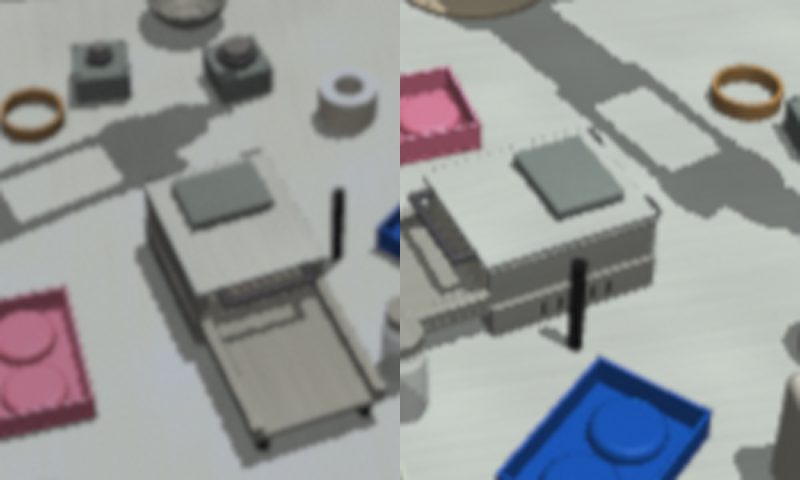

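The lid lies flat on the chamber (side crop 235,210), the large button is back up (237,50), and everything else is where it was.

```bash
python3 -c "
from rig import *
print(sign_off())"
```

```text
the job is handed in; nothing more can be done
None
```

I pushed the tray into the sealer, shut the lid, pressed the large button fully and let it come back up, then handed the job in at about 15 s of the 58 s allowed.

- **Tray:** It met the end wall with a force step of about 15 N. That was at the fingertip position I had predicted. The picture showed its near end level with the chamber mouth.
- **Lid:** The fingertips pushed it down along its arc until it stopped hard at about 18 N. The height there (TCP z 106.4 mm) matched the 106.5 mm expected for a shut lid. The last pictures show it flat on the chamber.
- **Large button:** It reached its stop at 12 N (TCP z 72.0 mm, which is 6 mm of travel). In the last picture it is back up. I never touched the small button.
- **Bystanders:** The last pictures I viewed are crops. Those in view are where they were: tape roll, bowl, label roll, marker, pink and blue trays, and partly the shaker. I did not look again at the scraper and the spare tray, but the arm stayed well away from them.

The arm drifted 10 to 25 mm sideways on a few faster moves. I corrected that before each contact. The highest force I saw at the end of a move was about 19 N.

No check failed, but two disagreed slightly:
- My first fit from the scene camera was off by up to about 4 pixels. The wrist camera confirmed the sealer's position to a few millimetres.
- Partway through closing the lid, the force pointed more sideways than I expected. I looked, and the fingertips were on the lid's flat face as intended.

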